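# Clip the specimen carrier on the drying stand's snap hook

### The arm

A 6-joint arm with a two-finger parallel gripper is mounted at the origin on the work surface. World frame = base frame: x ahead of the robot, y to its left, z up, the work surface at z = 0. Lengths are in m, angles in rad, forces in N, time in s.
With the tool pointing down it reaches from about 0.3 to 0.775 m from the base axis. Payload 14.6 kg.
Tool frame: the origin (TCP) lies midway between the tips of the shut fingers; the grasp point (between the pads) lies 19 mm behind it; z points along the fingers, y is the line along which they close (so a half turn about z gives the same grasp; the last joint's range is limited). The gripper opens to 94 mm and grips with 3 to 60 N. Pads are 16 mm wide; open, the fingers measure 119 mm over their backs; the gripper's body (75 mm by 177 mm) begins 78 mm behind the grasp point.
Start: joints at [-1.408, 0.3, 1.521, -0, 1.321, -0.067], TCP at [0.125, -0.536, 0.205] pointing down, gripper open.
Joint ranges: [-3.03, 3.03], [-0.79, 2.21], [0.23, 2.52], [-1.04, 4.18], [0, 3.07], [-2.55, 2.55]. Speed limits (rad/s): [2.22, 2.22, 2.57, 3.14, 3.14, 3.14].

### API

Orientations are given as [roll, pitch, yaw] about the fixed x, y, z axes, in that order (R = Rz(yaw) Ry(pitch) Rx(roll)).
In Python, from station import ctrl gives the robot as it stands. The module is installed in compiled form; this text tells all that it offers.
- The arm moves only by the tool servo_tool, never from a script. Its argument "plan" is a list of rows, each a list of 7 numbers: the opening in per cent of the stroke, from 0 (shut) to 100 (fully open), then the shift along the tool's x, y, z in m, then the turn, a rotation vector about the tool's x, y, z in rad. A call has exactly 8 rows; each row shifts and turns the commanded pose from where the row before left it, along the tool's axes as they then stand; what a row does not reach is not made up. A row lasts 1/8 s, in which the tool goes at most 62.5 mm and 10.7 degrees, less where a joint would pass 70% of its speed; a pose out of reach is approached as far as the arm can. A call with a gripper value outside its range is refused whole. The fingers move at their own pace and stop on an object; "force" is the grip in N (left out, the last holds). Time passes only in rows, so rows that do not move let the fingers close, or fill a call up. It gives the time, the measured TCP pose, the force, the opening and the grip force at its end, in the units of the state.
- ctrl.get_obs(): the state, without advancing time (a new reading comes with each control period).
- ctrl.camera(name): name is "side" or "top" or "wrist"; returns a dict with "pixels" (480x640x3 uint8, red, green, blue), "z_map" (480x640 float32, m along the optical axis (not along the pixel's ray), 0 where there is no reading), "mtx" (3x3 intrinsics, pixels), "dist" ([k1, k2, p1, p2, k3] as OpenCV has them; the pictures are not rectified), "pose" (4x4, takes a point from camera to world coordinates). Camera axes: x right, y up, looking along -z (the intrinsics and any distortion apply to the point x, -y, -z); pixel columns grow to the right and rows downward; lengths in m; the calibration is good to about 2 mm. A picture is of the moment at which its call begins.
- ctrl.hand_in(): hands the job in; it is judged then, once.
The state is a dict: "time_s": time; "qpos": joint angles; "joint_vel": joint speeds; "tau": joint torques, N m; "ee_pos": TCP position; "eef_rot": TCP orientation; "force": force on the tool from outside, world axes, zero at the start; "moment": the same for the moment, N m; "grip_width": finger opening in m; "grip_force": force on a finger pad.
Only numpy, scipy, OpenCV 4.12 (cv2) and the standard library are available. Lean on these libraries where they do the work, as an engineer would, in place of code of your own. Each camera call takes 0.05 s, during which the arm holds its last target. There are 200 camera calls.

### The job

Hang the specimen carrier with the yellow handle on the drying stand's brass snap hook: bring its cross rung in over the hook's nose and press it down against the sprung red gate until it drops into the hook and the gate snaps shut above it, then let go and leave it hanging still. Go by feel, as the hook is clamped at a different height each time: never load the stand or its hook with more than 20 N, and leave the grey-handled carrier and the other things on the bench where they are.

Things in the scene. Friction and masses are not known exactly. Their poses are not given: they have to be found in the camera images.
- carrier: Specimen carrier with YELLOW handle, 0.3 kg, to be hung. Origin: centre of underside, z up. Base plate 56 (x) x 96 (y) x 12 mm, stubs on it to 20 mm up. Two 8 mm uprights at y = +-38.5 mm carry an 8 mm cross rung along y (125 mm up) and a grip bar on top. Windows between the uprights, 69 mm wide: 20 to 121 mm up (the hook goes through), 129 to 178 mm up (the gate closes in it).
- carrier_rung (a point): Middle of the yellow-handled carrier's cross rung, on its axis, 125 mm above the underside; its y axis runs along the rung. The rung must lie across the hook: carrier's x along the stand's x, either way round.
- carrier_grip (a point): Centre of the yellow grip bar, 14 (x) x 85 (y) x 24 (z) mm, 190 mm above the carrier's underside. Pinch it from above across its 14 mm (fingers closing along the carrier's x), either way round.
- stand: Drying stand, fixed. Origin: foot of its post on the bench, z up. Foot plate 110 x 110 x 12 mm (x -45 to 65), post 16 mm thick, 210 mm high. A 9 mm brass arm reaches along its -x to a J-shaped snap hook in the plane y = 0. The arm is clamped at an UNREPORTED height, differing each run: gate line 190 to 220 mm above the bench. Find it by feel or sight.
- hook_mouth (a point): Centre of the hook's mouth at the LOWEST gate line (190 mm up; the real one is 0 to 30 mm higher); axes as the stand's. Mouth opens up, 26 mm wide in x: spine inner face at +13 mm, nose -13 to -22 mm, nose end level with the gate line. Floor 31.5 mm below the gate line, underside 40.5. Bring the rung in from -x above the nose, then straight down, best at x = -5 mm.
- gate (a joint): Red sprung gate, 6 mm bar across the mouth, hinged at the spine, free end at the nose. 0 = shut, up to 1.35 rad pushed down into the hook. Takes some 5 to 10 N. The rung touches it with its axis 7 mm above the gate line, slips past its end after 27 to 33 mm more (about 1 rad), the gate springs back to 0, and the rung rests on the floor 27.5 mm below the gate line (34.5 mm of travel).
- spare: Another carrier, the same in every way but with a GREY handle; not to be moved. Origin: centre of its underside.
- beaker: glass beaker, 68 mm wide, 85 mm high, to be left alone; origin: centre of its underside
- solvent: amber bottle, 64 mm wide, 150 mm high, to be left alone; origin: centre of its underside
- dish: closed round dish with a white top, 90 mm wide, 16 mm high, to be left alone; origin: centre of its underside
- target_disc: brass disc, 58 mm wide, 6 mm thick, to be left alone; origin: centre of its underside
Not all that is in view belongs to the job. What is shaped like the carrier but purple is not meant.

How it is judged:
By the outcome, as a careful person would: the job done as asked, in the order asked, and still so for the second after the job is handed in, with the robot touching nothing.
It also fails if it takes over 48 s, if anything falls off the work surface, if the arm or the gripper's body presses on something with over 40 N, if the wrist force passes 120 N, or if a joint passes its speed limit or range.

## Working session

There is one attempt and no reset: what is moved stays moved. The work goes in short steps, Python scripts to look and compute and a tool call to move; the robot and the scene stay as the last step left them, time stands still between calls to the robot, and variables do not carry over. Pictures are saved under pics/ and viewed, at most 10 in all, crops included, and the job is handed in when it is done.

Besides the shell and the picture viewer there is one more tool, called after "Emit:" as name([rows], argument=value, ...), one row to a line, values as JSON. servo_tool: Moves the arm, as the interface text tells. Its arguments: {"type":"object","properties":{"plan":{"type":"array","items":{"type":"array","items":{"type":"number"}}},"force":{"type":"number"}},"required":["plan"]}

```bash
mkdir -p pics
cat > h.py <<'E'
import numpy as np, cv2
from station import ctrl
def snap(name, fn=None):
    c=ctrl.camera(name); np.savez('%s.npz'%name,**{k:np.array(v) for k,v in c.items()})
    if fn: cv2.imwrite('pics/'+fn, c['pixels'][:,:,::-1])
    return c
def pts(c, uv):
    """world points from pixels via depth"""
    uv=np.atleast_2d(np.array(uv,float)); d=c['z_map'][uv[:,1].astype(int),uv[:,0].astype(int)]
    n=cv2.undistortPoints(uv[:,None],c['mtx'],c['dist'])[:,0]
    P=np.c_[n[:,0]*d,-n[:,1]*d,-d]; T=c['pose']
    return P@T[:3,:3].T+T[:3,3], d
def cloud(c, mask):
    v,u=np.nonzero(mask&(c['z_map']>0)); return pts(c,np.c_[u,v])[0]
def hsv(c): return cv2.cvtColor(c['pixels'],cv2.COLOR_RGB2HSV)
E
python3 - <<'E'
from h import *
a=snap('top','top1.png'); b=snap('side','side1.png')
o=ctrl.get_obs(); print({k:np.round(v,3) for k,v in o.items()})
for c in(a,b): print(np.round(c['pose'],3).tolist(), c['dist'])
E
```

```text
{'time_s': np.float64(0.1), 'qpos': array([-1.408,  0.3  ,  1.522,  0.   ,  1.321, -0.067]), 'joint_vel': array([-0.003, -0.003, -0.001,  0.   ,  0.002,  0.002]), 'tau': array([ 1.0000e-03, -5.3264e+01, -3.5329e+01,  7.1000e-02,  2.3000e-02,
       -0.0000e+00]), 'ee_pos': array([ 0.125, -0.535,  0.205]), 'eef_rot': array([-3.141, -0.   ,  0.23 ]), 'force': array([ 0.394,  0.374, -0.564]), 'moment': array([ 0.007, -0.05 ,  0.04 ]), 'grip_force': np.float64(0.0), 'grip_width': np.float64(0.094)}
[[-0.012, 0.998, -0.068, 0.539], [-0.999, -0.014, -0.029, -0.09], [-0.03, 0.068, 0.997, 1.012], [0.0, 0.0, 0.0, 1.0]] [-0.0359477  0.         0.         0.         0.       ]
[[-0.802, 0.416, -0.429, 0.106], [-0.597, -0.566, 0.568, 0.567], [-0.006, 0.712, 0.702, 0.962], [0.0, 0.0, 0.0, 1.0]] [-0.00442646  0.          0.          0.          0.        ]
```

View pics/top1.png

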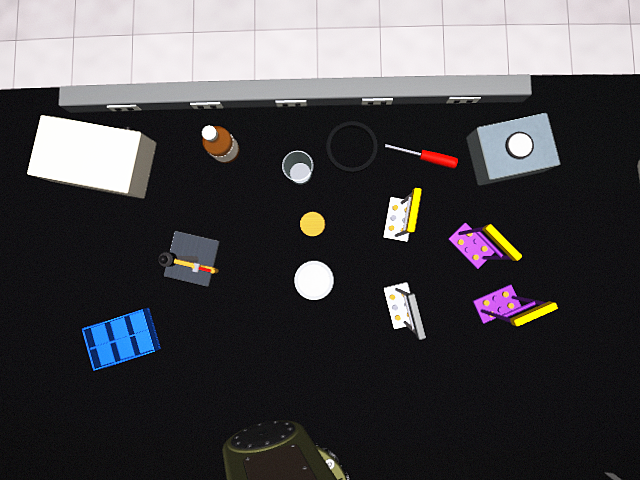

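View pics/side1.png

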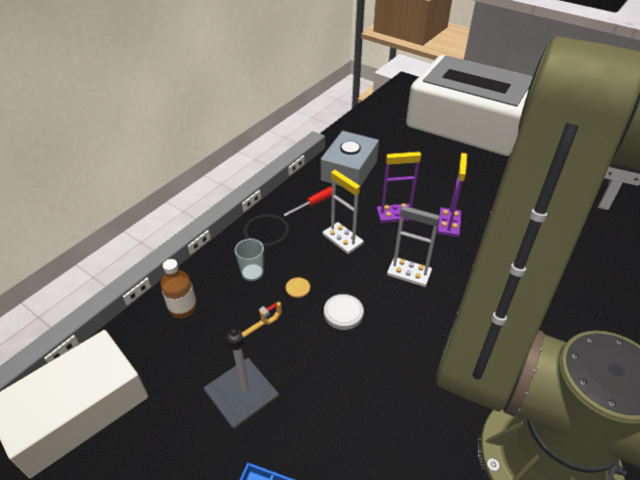

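The top view shows the white-based yellow carrier at (400,215) with its grip at (414,210), the grey one at (405,310), and the stand at (190,260) with its red gate at about (207,269). The side view shows the same yellow carrier at (345,210) and the hook at (270,315).

Run:
```python
from h import *
def load(n): return dict(np.load(n+'.npz'))
for n,gr,st,bs in(('top',(380,180,430,245),(155,225,225,290),(380,190,425,245)),('side',(325,165,365,255),(200,295,290,425),(320,215,365,255))):
    c=load(n);H=hsv(c);h,s,v=[H[...,i].astype(int) for i in range(3)]
    def box(b):
        m=np.zeros(h.shape,bool);m[b[1]:b[3],b[0]:b[2]]=1;return m
    print(n)
    def rep(name,m,zlo=-1,zhi=2):
        P=cloud(c,m);P=P[(P[:,2]>zlo)&(P[:,2]<zhi)]
        if len(P)<3: print(name,len(P));return
        r=cv2.minAreaRect((P[:,:2]*1000).astype(np.float32))
        print(name,len(P),'med',np.round(np.median(P,0),4),'z',np.round(np.percentile(P[:,2],[2,98]),4),'rect',np.round(r[0],1),np.round(r[1],1),round(r[2],1))
    rep('grip top',(h>24)&(h<34)&(s>150)&(v>80)&box(gr),.194,.21)
    rep('base',(s<60)&(v>120)&box(bs),.004,.03)
    rep('gate',((h<6)|(h>174))&(s>150)&(v>80)&box(st))
    rep('brass',(h>12)&(h<26)&(s>120)&(v>80)&box(st))
    rep('foot',box(st)&(v>25),.008,.016)
    rep('post',box(st),.19,.25)
    rep('posttop',box(st)&(s<60),.2,.26)
```

```text
top
grip top 303 med [ 0.6291 -0.2452  0.2014] z [0.1987 0.2041] rect [ 629.9 -245.5] [13.4 83.2] 78.6
base 677 med [ 0.6285 -0.2378  0.0116] z [0.0082 0.0206] rect [ 630.1 -244.7] [56.2 96. ] 78.9
gate 34 med [0.5233 0.1486 0.2073] z [0.2053 0.21  ] rect [523.  148.4] [22.5  5.1] 74.1
brass 147 med [0.5309 0.1862 0.1822] z [0.0627 0.2099] rect [528.  177.2] [97.7 13.2] 75.7
foot 1708 med [0.5548 0.2352 0.0116] z [0.0085 0.0152] rect [544.9 238.3] [111.1 110.4] 76.8
post 268 med [0.5333 0.219  0.2059] z [0.1903 0.2117] rect [528.5 187.1] [116.3  27.4] 71.3
posttop 107 med [0.5371 0.2225 0.208 ] z [0.2011 0.2124] rect [534.8 197.2] [79.  16.1] 76.6
side
grip top 102 med [ 0.6285 -0.2441  0.2013] z [0.198  0.2046] rect [ 627.4 -244.8] [13.8 83.4] 78.3
base 516 med [ 0.6253 -0.2369  0.0115] z [0.0058 0.0212] rect [ 629. -242.] [59.5 97.8] 77.2
gate 43 med [0.5216 0.148  0.2071] z [-0.001  0.21 ] rect [581.1  91. ] [ 19.6 181.8] 44.7
brass 339 med [0.527  0.1643 0.1805] z [-0.0029  0.2077] rect [588.3 120.7] [ 90.2 217.5] 42.7
foot 2424 med [0.5371 0.2471 0.0112] z [0.0083 0.0146] rect [543.3 240.6] [110.5 112.2] 76.3
post 310 med [0.5306 0.1745 0.2036] z [0.1902 0.2112] rect [529.2 188.6] [115.3  26.1] 74.2
posttop 110 med [0.5358 0.227  0.2073] z [0.2005 0.2118] rect [535.3 199.1] [79.1 19.7] 74.5
```

The positions are consistent: the grip top is at 0.202 and the base is 56x96. The carrier sits at (0.6295, -0.245) with yaw about -11.3°. The stand axis is about 76.5° and the gate line about 0.204. I'll move above the carrier.

Emit:
servo_tool([
  [60, 0, 0, -0.025, 0, 0, 0.1423],
  [60, 0, 0, -0.025, 0, 0, 0.1423],
  [60, 0, 0, -0.025, 0, 0, 0.1423],
  [60, 0.04, -0.035, 0, 0, 0, 0],
  [60, 0.04, -0.035, 0, 0, 0, 0],
  [60, 0.04, -0.035, 0, 0, 0, 0],
  [60, 0.04, -0.035, 0, 0, 0, 0],
  [60, 0.04, -0.035, 0, 0, 0, 0],
], force=30)

```text
time_s: 1.1
ee_pos: [0.357, -0.4019, 0.2802]
eef_rot: [-3.141, 0.0, -0.197]
force: [0.5, -0.7, -0.4]
grip_width: 0.0563
grip_force: 0.0
```

Emit:
servo_tool([
  [60, 0.04, -0.035, 0, 0, 0, 0],
  [60, 0.04, -0.035, 0, 0, 0, 0],
  [60, 0.04, -0.035, 0, 0, 0, 0],
  [60, 0.04, -0.035, 0, 0, 0, 0],
  [60, 0.04, -0.035, 0, 0, 0, 0],
  [60, 0.038, -0.034, 0, 0, 0, 0],
  [60, 0, 0, 0, 0, 0, 0],
  [60, 0, 0, 0, 0, 0, 0],
])

```text
time_s: 2.1
ee_pos: [0.6296, -0.245, 0.2799]
eef_rot: [-3.142, 0.001, -0.197]
force: [-0.1, -0.2, 0.3]
grip_width: 0.0563
grip_force: 0.0
```

Run:
```python
from h import *
c=snap('wrist','w1.png'); H=hsv(c);h,s,v=[H[...,i].astype(int) for i in range(3)]
P=cloud(c,(h>24)&(h<34)&(s>150)&(v>80));P=P[(P[:,2]>.194)&(P[:,2]<.212)&(np.hypot(P[:,0]-.63,P[:,1]+.245)<.07)]
print(len(P)); 
if len(P)>5: print(np.median(P,0),cv2.minAreaRect((P[:,:2]*1000).astype(np.float32)))
print(np.round(c['pose'],3).tolist()); o=ctrl.get_obs(); print(o['time_s'],o['ee_pos'],o['eef_rot'],o['force'])
```

```text
182
[ 0.60296689 -0.24640141  0.20190837] ((629.8375854492188, -246.21470642089844), (13.268442153930664, 84.00831604003906), 79.12198638916016)
[[-0.195, 0.95, 0.243, 0.7], [-0.981, -0.19, -0.048, -0.259], [0.001, -0.248, 0.969, 0.46], [0.0, 0.0, 0.0, 1.0]]
2.15 [ 0.62935819 -0.24536104  0.28040287] [ 3.14152447e+00  3.49160886e-04 -1.97837777e-01] [-0.33939102  0.25441281  0.08089998]
```

Emit:
servo_tool([
  [60, 0, 0.0006, 0.04, 0, 0, 0],
  [60, 0, 0, 0.04, 0, 0, 0],
  [60, 0, 0, 0.02, 0, 0, 0],
  [60, 0, 0, 0.009, 0, 0, 0],
  [0, 0, 0, 0, 0, 0, 0],
  [0, 0, 0, 0, 0, 0, 0],
  [0, 0, 0, 0, 0, 0, 0],
  [0, 0, 0, 0, 0, 0, 0],
], force=40)

```text
time_s: 3.15
ee_pos: [0.63, -0.2454, 0.1719]
eef_rot: [3.141, -0.001, -0.197]
force: [-0.3, -0.8, 0.1]
grip_width: 0.0197
grip_force: 0.0
```

Emit:
servo_tool([
  [0, 0, 0, 0, 0, 0, 0],
  [0, 0, 0, 0, 0, 0, 0],
  [0, 0, 0, 0, 0, 0, 0],
  [0, 0, 0, -0.01, 0, 0, 0],
  [0, 0, 0, -0.03, 0, 0, 0],
  [0, 0, 0, -0.04, 0, 0, 0],
  [0, 0, 0, -0.04, 0, 0, 0],
  [0, 0, 0, -0.008, 0, 0, 0],
])

```text
time_s: 4.15
ee_pos: [0.6304, -0.2454, 0.3023]
eef_rot: [3.141, -0.004, -0.197]
force: [-0.4, -0.3, -2.9]
grip_width: 0.0139
grip_force: 40.0
```

Emit:
servo_tool([
  [0, -0.0133, -0.0197, 0, 0, 0, 0],
  [0, -0.0266, -0.0393, 0, 0, 0, 0],
  [0, -0.0266, -0.0393, 0, 0, 0, 0],
  [0, -0.0266, -0.0393, 0, 0, 0, 0],
  [0, -0.0266, -0.0393, 0, 0, 0, 0],
  [0, -0.0266, -0.0393, 0, 0, 0, 0],
  [0, -0.0266, -0.0393, 0, 0, 0, 0],
  [0, -0.0133, -0.0197, 0, 0, 0, 0.04],
])

```text
time_s: 5.15
ee_pos: [0.4998, 0.0629, 0.2981]
eef_rot: [3.141, 0.002, -0.236]
force: [0.6, -0.4, -2.6]
grip_width: 0.0137
grip_force: 40.0
```

Run:
```python
from h import *
w=snap('wrist','w2.png'); t=snap('top','t2.png'); s=snap('side','s2.png')
A=w['pixels']; B=cv2.resize(s['pixels'][220:440,180:420],None,fx=2,fy=2)
cv2.imwrite('pics/w2s.png',cv2.resize(A,(400,300))[:,:,::-1]); cv2.imwrite('pics/s2c.png',B[:,:,::-1])
C=np.zeros((480,800,3),np.uint8);C[:300,:320]=cv2.resize(A,(320,300));C[:440,320:800]=B;cv2.imwrite('pics/c2.png',C[:,:,::-1])
o=ctrl.get_obs(); print(o['time_s'],o['ee_pos'],o['eef_rot'],o['force'],o['moment'])
```

```text
5.3 [0.50063822 0.06166257 0.29840144] [ 3.14119449e+00  1.41080687e-03 -2.35086494e-01] [ 0.6349074   0.35658863 -3.12223595] [ 0.00101671  0.00584089 -0.04834488]
```

View pics/c2.png

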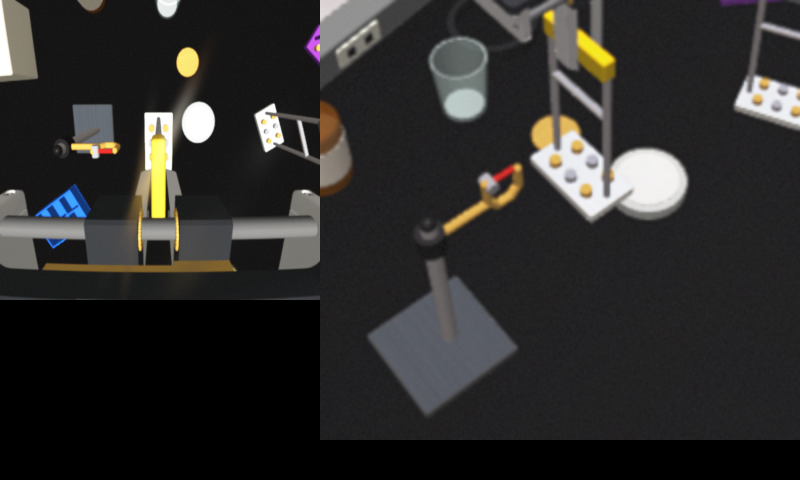

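Carrier is held upright short of the hook. In the composite, the red gate is at (505,173) in the side crop and (106,150) in the wrist view. The nose is to its right and the grey hinge block to its left. I'll measure the gate and nose in stand axes.

Run:
```python
from h import *
a=np.radians(76.5); O=np.array([.5416,.2298]); e=np.array([np.cos(a),np.sin(a)]); n=np.array([-e[1],e[0]])
for nm in('wrist','top','side'):
    c=dict(np.load(nm+'.npz'));H=hsv(c);h,s,v=[H[...,i].astype(int) for i in range(3)]
    for k,m in(('red',((h<6)|(h>174))&(s>150)&(v>80)),('brass',(h>12)&(h<26)&(s>110)&(v>80)),('grey',(s<60)&(v>110))):
        P=cloud(c,m); D=P[:,:2]-O; x=D@e; y=D@n
        g=(x>-.13)&(x<.0)&(abs(y)<.02)&(P[:,2]>.185)&(P[:,2]<.225)
        if k=='grey': g&=x<-.04
        if g.sum()<4: print(nm,k,g.sum());continue
        x,y,z=x[g],y[g],P[g,2]
        q=lambda r,p:np.round(1000*np.percentile(r,p),1)
        print(nm,k,g.sum(),'x',q(x,[0,5,50,95,100]),'y',q(y,[5,50,95]),'z',q(z,[5,50,95]),'slope deg',np.round(np.degrees(np.polyfit(x,y,1)[0]),1))
    # held carrier rung: grey points near z .24-.26 between uprights
    P=cloud(c,(h>24)&(h<34)&(s>150)&(v>80)); g=(np.hypot(P[:,0]-.5,P[:,1]-.062)<.06)&(P[:,2]>.31)
    P=P[g]; D=P[:,:2]-O
    if len(P)>10:
        r=cv2.minAreaRect((P[P[:,2]>.3235-.0]*1000)[:,:2].astype(np.float32)) if (P[:,2]>.3235).sum()>5 else None
        print(nm,'grip med stand',np.round(np.c_[D@e,D@n].mean(0)*1000,1),'z',np.round(np.percentile(P[:,2],[5,50,95]),4),r)
```

```text
wrist red 197 x [-95.  -93.9 -84.2 -74.  -72.8] y [-2.8 -0.5  2.8] z [206.3 208.7 210.1] slope deg 0.8
wrist brass 184 x [-102.9 -102.7  -98.5  -17.2  -14.8] y [-4.5 -1.8  2.5] z [185.4 200.8 211.7] slope deg 0.7
wrist grey 255 x [-73.5 -72.6 -69.  -63.6 -61.9] y [-8.1 -1.   7.2] z [207.6 211.3 213. ] slope deg 0.1
wrist grip med stand [-172.1   -2.5] z [0.328  0.3294 0.3307] ((509.85174560546875, 61.01813888549805), (14.661648750305176, 63.64765167236328), 75.89591217041016)
top red 0
top brass 0
top grey 0
top grip med stand [-172.1  -33.7] z [0.3256 0.3279 0.3306] ((526.7738037109375, 46.75225067138672), (39.787601470947266, 12.38178539276123), 45.981712341308594)
side red 35 x [-92.4 -91.6 -82.6 -74.5 -73. ] y [-1.8  0.9  3.5] z [204.  207.2 208.8] slope deg -1.3
side brass 87 x [-100.9  -99.1  -62.4  -36.   -12.6] y [-0.9  2.6  5.4] z [185.2 196.6 209.3] slope deg -0.5
side grey 37 x [-70.2 -69.7 -65.6 -61.2 -59.1] y [-9.1  0.3  7.6] z [205.5 209.8 212.8] slope deg 4.7
side grip med stand [-170.8   18.8] z [0.3263 0.3279 0.3301] ((499.0803527832031, 63.95132064819336), (11.76603889465332, 81.89695739746094), 75.37664794921875)
```

Emit:
servo_tool([
  [0, 0, -0.01, 0.002, 0, 0, 0],
  [0, 0, -0.016, 0.003, 0, 0, 0],
  [0, 0, -0.016, 0.003, 0, 0, 0],
  [0, 0, -0.016, 0.003, 0, 0, 0],
  [0, 0, -0.016, 0, 0, 0, 0],
  [0, 0, -0.013, 0, 0, 0, 0],
  [0, 0, 0, 0, 0, 0, 0],
  [0, 0, 0, 0, 0, 0, 0],
])

```text
time_s: 6.3
ee_pos: [0.5216, 0.1453, 0.2885]
eef_rot: [3.142, -0.0, -0.237]
force: [-1.3, -0.1, -3.0]
grip_width: 0.0138
grip_force: 40.0
```

Run:
```python
from h import *
w=snap('wrist'); s=snap('side')
B=cv2.resize(s['pixels'][220:400,200:360],None,fx=3,fy=3)
C=np.zeros((540,800,3),np.uint8);C[:240,:320]=w['pixels'][120:360:1,0:320];C[:540,320:800]=B;cv2.imwrite('pics/c3.png',C[:,:,::-1])
a=np.radians(76.5); O=np.array([.5416,.2298]); e=np.array([np.cos(a),np.sin(a)]); n=np.array([-e[1],e[0]])
o=ctrl.get_obs(); D=o['ee_pos'][:2]-O; print(o['time_s'],o['ee_pos'],o['eef_rot'],o['force'],o['moment'],'stand xy',D@e,D@n)
```

```text
6.4 [0.52159909 0.14515923 0.28858233] [ 3.14158485e+00 -1.88128852e-04 -2.37597935e-01] [-0.1945128   0.58946022 -2.83987076] [0.07810981 0.02739132 0.0092227 ] stand xy -0.08697125914592965 -0.0003107111339743942
```

View pics/c3.png

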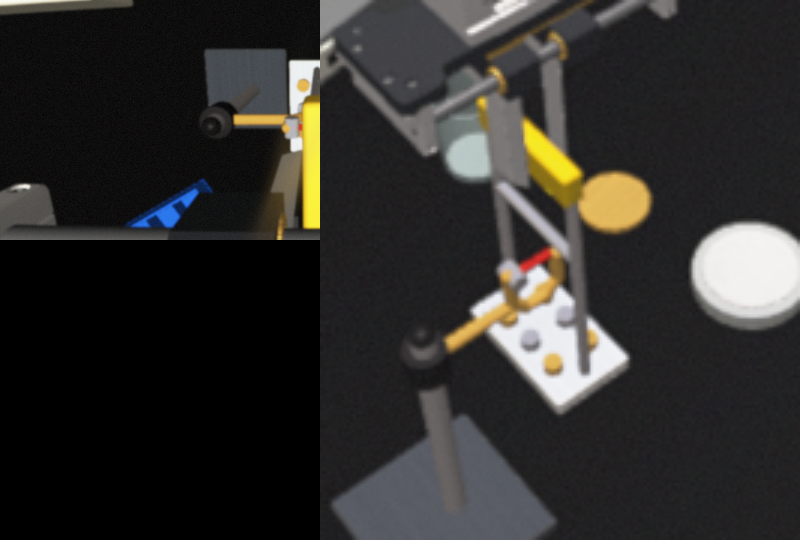

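Rung (side crop 540,215) sits right above the gate and nose (540,262), and the uprights straddle the hook. Descending.

Emit:
servo_tool([
  [0, 0, -0.001, 0.004, 0, 0, 0],
  [0, 0, 0, 0.006, 0, 0, 0],
  [0, 0, 0, 0.006, 0, 0, 0],
  [0, 0, 0, 0.004, 0, 0, 0],
  [0, 0, 0, 0.002, 0, 0, 0],
  [0, 0, 0, 0.001, 0, 0, 0],
  [0, 0, 0, 0, 0, 0, 0],
  [0, 0, 0, 0, 0, 0, 0],
])

```text
time_s: 7.4
ee_pos: [0.5219, 0.1466, 0.2656]
eef_rot: [-3.141, -0.0, -0.237]
force: [0.1, 0.4, -3.0]
grip_width: 0.0138
grip_force: 40.0
```

Emit:
servo_tool([
  [0, 0, 0, 0.001, 0, 0, 0],
  [0, 0, 0, 0.001, 0, 0, 0],
  [0, 0, 0, 0.001, 0, 0, 0],
  [0, 0, 0, 0.001, 0, 0, 0],
  [0, 0, 0, 0.001, 0, 0, 0],
  [0, 0, 0, 0.001, 0, 0, 0],
  [0, 0, 0, 0, 0, 0, 0],
  [0, 0, 0, 0, 0, 0, 0],
])

```text
time_s: 8.4
ee_pos: [0.5218, 0.1465, 0.2594]
eef_rot: [-3.142, 0.0, -0.237]
force: [-0.2, -0.6, -3.4]
grip_width: 0.0138
grip_force: 40.0
```

Emit:
servo_tool([
  [0, 0, 0, 0.001, 0, 0, 0],
  [0, 0, 0, 0.001, 0, 0, 0],
  [0, 0, 0, 0.001, 0, 0, 0],
  [0, 0, 0, 0.001, 0, 0, 0],
  [0, 0, 0, 0.001, 0, 0, 0],
  [0, 0, 0, 0.001, 0, 0, 0],
  [0, 0, 0, 0, 0, 0, 0],
  [0, 0, 0, 0, 0, 0, 0],
])

```text
time_s: 9.4
ee_pos: [0.5219, 0.1465, 0.2535]
eef_rot: [3.142, -0.0, -0.237]
force: [-0.0, -1.0, 3.7]
grip_width: 0.0137
grip_force: 40.0
```

Emit:
servo_tool([
  [0, 0, 0, 0.001, 0, 0, 0],
  [0, 0, 0, 0.001, 0, 0, 0],
  [0, 0, 0, 0.001, 0, 0, 0],
  [0, 0, 0, 0.001, 0, 0, 0],
  [0, 0, 0, 0.001, 0, 0, 0],
  [0, 0, 0, 0.001, 0, 0, 0],
  [0, 0, 0, 0, 0, 0, 0],
  [0, 0, 0, 0, 0, 0, 0],
])

```text
time_s: 10.4
ee_pos: [0.5219, 0.1465, 0.2475]
eef_rot: [-3.141, -0.0, -0.237]
force: [0.8, -1.7, 5.8]
grip_width: 0.0138
grip_force: 40.0
```

Emit:
servo_tool([
  [0, 0, 0, 0.001, 0, 0, 0],
  [0, 0, 0, 0.001, 0, 0, 0],
  [0, 0, 0, 0.001, 0, 0, 0],
  [0, 0, 0, 0.001, 0, 0, 0],
  [0, 0, 0, 0.001, 0, 0, 0],
  [0, 0, 0, 0.001, 0, 0, 0],
  [0, 0, 0, 0, 0, 0, 0],
  [0, 0, 0, 0, 0, 0, 0],
])

```text
time_s: 11.4
ee_pos: [0.5218, 0.1464, 0.2414]
eef_rot: [3.141, -0.0, -0.237]
force: [-0.4, -3.2, 5.1]
grip_width: 0.0141
grip_force: 40.0
```

Emit:
servo_tool([
  [0, 0, 0, 0.001, 0, 0, 0],
  [0, 0, 0, 0.001, 0, 0, 0],
  [0, 0, 0, 0.001, 0, 0, 0],
  [0, 0, 0, 0.001, 0, 0, 0],
  [0, 0, 0, 0.001, 0, 0, 0],
  [0, 0, 0, 0.001, 0, 0, 0],
  [0, 0, 0, 0.001, 0, 0, 0],
  [0, 0, 0, 0, 0, 0, 0],
])

```text
time_s: 12.4
ee_pos: [0.5217, 0.1463, 0.2341]
eef_rot: [3.141, 0.001, -0.237]
force: [0.1, -4.6, 2.6]
grip_width: 0.0134
grip_force: 40.0
```

Emit:
servo_tool([
  [0, 0, 0, 0.001, 0, 0, 0],
  [0, 0, 0, 0.001, 0, 0, 0],
  [0, 0, 0, 0.001, 0, 0, 0],
  [0, 0, 0, 0.001, 0, 0, 0],
  [0, 0, 0, 0, 0, 0, 0],
  [0, 0, 0, 0, 0, 0, 0],
  [0, 0, 0, 0, 0, 0, 0],
  [0, 0, 0, 0, 0, 0, 0],
])

```text
time_s: 13.4
ee_pos: [0.5215, 0.1461, 0.2297]
eef_rot: [3.14, 0.001, -0.237]
force: [-0.6, -6.5, -1.3]
grip_width: 0.0138
grip_force: 40.0
```

Emit:
servo_tool([
  [0, 0, 0, 0.0005, 0, 0, 0],
  [0, 0, 0, 0.0005, 0, 0, 0],
  [0, 0, 0, 0.0005, 0, 0, 0],
  [0, 0, 0, 0.0005, 0, 0, 0],
  [0, 0, 0, 0, 0, 0, 0],
  [0, 0, 0, 0, 0, 0, 0],
  [0, 0, 0, 0, 0, 0, 0],
  [0, 0, 0, 0, 0, 0, 0],
])

```text
time_s: 14.4
ee_pos: [0.5214, 0.146, 0.2275]
eef_rot: [3.14, 0.002, -0.237]
force: [-1.5, -7.1, -2.4]
grip_width: 0.0136
grip_force: 40.0
```

Emit:
servo_tool([
  [0, 0, 0, 0.0005, 0, 0, 0],
  [0, 0, 0, 0.0005, 0, 0, 0],
  [0, 0, 0, 0.0005, 0, 0, 0],
  [0, 0, 0, 0, 0, 0, 0],
  [0, 0, 0, 0, 0, 0, 0],
  [0, 0, 0, 0, 0, 0, 0],
  [0, 0, 0, 0, 0, 0, 0],
  [0, 0, 0, 0, 0, 0, 0],
])

```text
time_s: 15.4
ee_pos: [0.5218, 0.1466, 0.227]
eef_rot: [-3.142, -0.0, -0.237]
force: [0.8, 0.4, -2.8]
grip_width: 0.0136
grip_force: 40.0
```

The lateral load vanished, so the gate has sprung back. Now feeling for the floor.

Emit:
servo_tool([
  [0, 0, 0, 0.0005, 0, 0, 0],
  [0, 0, 0, 0.0005, 0, 0, 0],
  [0, 0, 0, 0.0005, 0, 0, 0],
  [0, 0, 0, 0.0005, 0, 0, 0],
  [0, 0, 0, 0, 0, 0, 0],
  [0, 0, 0, 0, 0, 0, 0],
  [0, 0, 0, 0, 0, 0, 0],
  [0, 0, 0, 0, 0, 0, 0],
])

```text
time_s: 16.4
ee_pos: [0.5218, 0.1465, 0.225]
eef_rot: [-3.142, -0.0, -0.237]
force: [0.9, 0.7, -2.4]
grip_width: 0.0139
grip_force: 40.0
```

Emit:
servo_tool([
  [0, 0, 0, 0.0005, 0, 0, 0],
  [0, 0, 0, 0.0005, 0, 0, 0],
  [0, 0, 0, 0, 0, 0, 0],
  [0, 0, 0, 0, 0, 0, 0],
  [0, 0, 0, 0, 0, 0, 0],
  [0, 0, 0, 0, 0, 0, 0],
  [0, 0, 0, 0, 0, 0, 0],
  [0, 0, 0, 0, 0, 0, 0],
])

```text
time_s: 17.4
ee_pos: [0.5219, 0.1466, 0.2241]
eef_rot: [-3.141, -0.0, -0.237]
force: [0.8, 2.4, 3.4]
grip_width: 0.0137
grip_force: 40.0
```

Emit:
servo_tool([
  [0, 0, 0, 0.0005, 0, 0, 0],
  [0, 0, 0, 0, 0, 0, 0],
  [0, 0, 0, 0, 0, 0, 0],
  [0, 0, 0, 0, 0, 0, 0],
  [0, 0, 0, 0, 0, 0, 0],
  [0, 0, 0, 0, 0, 0, 0],
  [0, 0, 0, 0, 0, 0, 0],
  [0, 0, 0, 0, 0, 0, 0],
])

```text
time_s: 18.4
ee_pos: [0.522, 0.1466, 0.2239]
eef_rot: [-3.141, -0.001, -0.237]
force: [-0.3, 2.5, 6.8]
grip_width: 0.0135
grip_force: 40.0
```

Emit:
servo_tool([
  [0, 0, 0, -0.0008, 0, 0, 0],
  [0, 0, 0, 0, 0, 0, 0],
  [18, 0, 0, 0, 0, 0, 0],
  [18, 0, 0, 0, 0, 0, 0],
  [22, 0, 0, 0, 0, 0, 0],
  [30, 0, 0, 0, 0, 0, 0],
  [40, 0, 0, 0, 0, 0, 0],
  [50, 0, 0, 0, 0, 0, 0],
], force=10)

```text
time_s: 19.4
ee_pos: [0.5218, 0.1466, 0.2243]
eef_rot: [3.142, -0.0, -0.237]
force: [0.4, 1.1, -0.0]
grip_width: 0.0439
grip_force: 0.0
```

Run:
```python
from h import *
w=snap('wrist'); s=snap('side')
B=cv2.resize(s['pixels'][220:400,200:360],None,fx=3,fy=3)
C=np.zeros((540,800,3),np.uint8);C[:240,:320]=w['pixels'][120:360,160:480];C[:540,320:800]=B;cv2.imwrite('pics/c4.png',C[:,:,::-1])
o=ctrl.get_obs(); print(o['time_s'],o['ee_pos'],o['force'],o['grip_width'],o['grip_force'])
```

```text
19.5 [0.52182635 0.14655341 0.22425354] [-0.73391306 -0.27389006  0.84549722] 0.04676067243640731 0.0
```

View pics/c4.png

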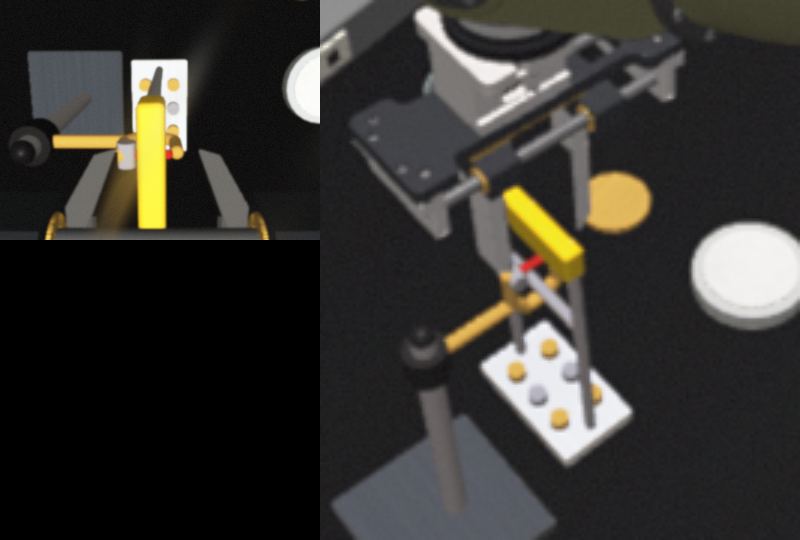

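The picture shows the rung (545,290) in the hook below the closed red gate (533,262), with the fingers open on both sides of the grip. Retreating straight up.

Emit:
servo_tool([
  [60, 0, 0, 0, 0, 0, 0],
  [60, 0, 0, 0, 0, 0, 0],
  [60, 0, 0, -0.01, 0, 0, 0],
  [60, 0, 0, -0.02, 0, 0, 0],
  [60, 0, 0, -0.03, 0, 0, 0],
  [60, 0, 0, -0.03, 0, 0, 0],
  [60, 0, 0, -0.03, 0, 0, 0],
  [60, 0, 0, -0.01, 0, 0, 0],
])

```text
time_s: 20.5
ee_pos: [0.5221, 0.1466, 0.3564]
eef_rot: [-3.14, -0.003, -0.237]
force: [0.1, 0.5, -1.2]
grip_width: 0.0563
grip_force: 0.0
```

Emit:
servo_tool([
  [60, 0, 0, 0, 0, 0, 0],
  [60, 0, 0, 0, 0, 0, 0],
  [60, 0, 0, 0, 0, 0, 0],
  [60, 0, 0, 0, 0, 0, 0],
  [60, 0, 0, 0, 0, 0, 0],
  [60, 0, 0, 0, 0, 0, 0],
  [60, 0, 0, 0, 0, 0, 0],
  [60, 0, 0, 0, 0, 0, 0],
])

```text
time_s: 21.5
ee_pos: [0.5218, 0.1465, 0.3543]
eef_rot: [-3.142, -0.0, -0.237]
force: [-0.9, 0.6, -0.6]
grip_width: 0.0565
grip_force: 0.0
```

Emit:
servo_tool([
  [60, 0, 0, 0, 0, 0, 0],
  [60, 0, 0, 0, 0, 0, 0],
  [60, 0, 0, 0, 0, 0, 0],
  [60, 0, 0, 0, 0, 0, 0],
  [60, 0, 0, 0, 0, 0, 0],
  [60, 0, 0, 0, 0, 0, 0],
  [60, 0, 0, 0, 0, 0, 0],
  [60, 0, 0, 0, 0, 0, 0],
])

```text
time_s: 22.5
ee_pos: [0.5218, 0.1466, 0.3542]
eef_rot: [3.142, 0.0, -0.237]
force: [-0.1, 0.0, -0.1]
grip_width: 0.0563
grip_force: 0.0
```

Run:
```python
from h import *
s=snap('side')
for i in range(5): s2=ctrl.camera('side')
b=np.s_[220:420,200:360]
d=cv2.absdiff(s['pixels'][b],s2['pixels'][b]).max(2); print('motion px',(d>50).sum())
B=cv2.resize(s2['pixels'][b],None,fx=3,fy=3); cv2.imwrite('pics/c5.png',B[:,:,::-1])
o=ctrl.get_obs(); print(o['time_s'],o['ee_pos'],o['force'])
```

```text
motion px 0
22.8 [0.52184985 0.14655022 0.35425539] [0.23544897 1.24319038 0.15441681]
```

View pics/c5.png

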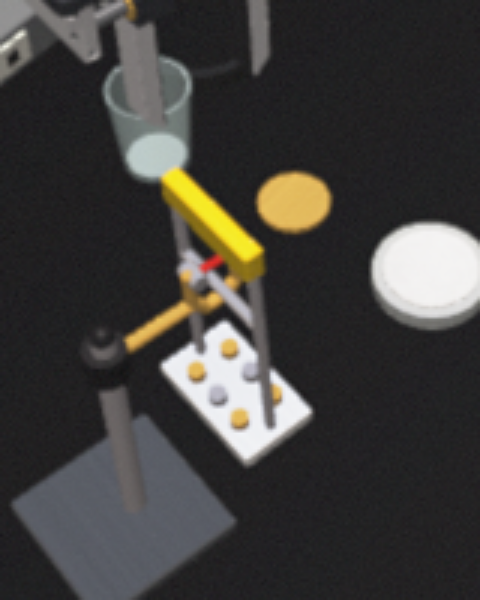

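The carrier hangs still, with the rung (230,290) in the hook, the gate shut above it (212,263), and the gripper clear.

```bash
python3 -c "
from station import ctrl
print(ctrl.hand_in())"
```

```text
the job is handed in; nothing more can be done
None
```

The yellow-handled carrier is hanging still on the snap hook with the gate shut above it; the gripper is clear, the highest load I read on the hook was about 10 N, and the job was handed in at about 23 s.

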